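# Press the badge onto a bottle, then hold the bottle up for inspection

### The job

Press the metal badge fully onto the square bottle that stands in the bench press: swing the press's lever down to its stop and let it spring back up. Then take that bottle by its stopper, lift it straight up until its bottom is about 12 cm above the counter, and finish while still holding it there, upright and perfectly still, for inspection. Do not tip the bottle, and leave everything else on the counter where it stands.

Things in the scene. Friction and masses are not known exactly. Their poses are not given: they have to be found in the camera images.
- press: Grey hand-lever badge press screwed to the counter, its yaw within 0.3 rad of the counter's. Origin: on the counter (z = 0) below the middle of its bottle nest. Its y axis points from the nest to the lever, z up. Base plate 15 mm thick, x -65..65, y -75..200 mm.
- nest (a point): Middle of the floor of the press's square bottle nest, open above, 15 mm above the counter (axes as the press). Around it: back stop at y -56..-36 mm, 85 mm high above the counter; two rails at 38..46 mm either side in x, 35 mm high; a lip at y 39..45 mm, 25 mm high.
- housing_top (a point): Middle of the housing's top, 140 mm along the press's y, 105 mm above the counter. Housing 70 mm (x) by 105 mm (y), with two pivot ears on top (x to 26 mm either side) up to 145 mm. A steel ram with a rubber pad comes out of it at 70 mm height; as the lever goes down it moves 24 mm towards the bottle. At rest its pad is at y = 60 mm of the press.
- lever (a joint): Press lever, sprung hinge, axis level along the press's x. 0 = raised (rest, 40 degrees above level, pointing to the press's +y side); grows as it is swung down, to the stop at 0.87 rad (10 degrees below level). It returns by itself when let go. Pushing it down at its grip takes about 2 N at the start, 8 N at the stop.
- lever_grip (a point): Centre of the lever's black cross grip, a level bar 22 mm in diameter and 70 mm long along the press's x, 160 mm from the pivot. At rest it is 228 mm above the counter, 263 mm along the press's y from its origin; at the stop 97 mm above the counter, 298 mm along y. Push it down from above, following the arc about the pivot, or pinch it.
- lever_pivot (a point): Point on the lever's hinge axis in the middle between the ears, 140 mm along the press's y from its origin, 125 mm above the counter.
- bottle: The bottle to work on: square amber glass, round pale wooden stopper, 0.3 to 0.6 kg, standing in the nest 15 mm above the counter. Origin: centre of its underside; z up, y as the press's y. Body 70 x 70 mm, 105 mm high; shoulder to 120 mm; neck 30 mm in diameter to 140 mm; stopper 36 mm in diameter from 140 to 168 mm, fixed firmly: it carries the bottle.
- bottle_stopper (a point): Centre of the stopper, 154 mm above the bottle's underside: where to grip (any yaw).
- badge (a joint): How far the badge has been pressed into the bottle, m: 0 = not pressed, standing 8 mm proud; 0.006 = fully on, 2 mm proud. It stays where it is pressed to. One full stroke of the lever presses it fully on. It needs about 6 N.
- badge_face (a point): Centre of the outer face of the badge, a round steel disc 34 mm in diameter, on the bottle's +y side, 55 mm above the underside, facing the ram.
- twin: Bystander: a second square amber bottle of the same size (70 x 70 x 168 mm) without a badge, standing on the counter on the -y side of the press. Origin: centre of its underside.
- jar: Bystander: round glass jar, 72 mm across, 100 mm high, on the counter near the press. Origin: centre of its underside.
- measure: Bystander: small steel cup, 56 mm across, 60 mm high. Origin: centre of its underside.
- spare: Bystander: spare cork stopper, 36 mm across, 45 mm high. Origin: centre of its underside.
- mallet: Bystander: wooden-handled mallet lying on the counter. Origin: below its middle.
- tin: Bystander: dark metal tin, 110 x 80 x 50 mm. Origin: centre of its underside.
- round_bottle: Bystander: round green bottle, 72 mm across, 170 mm high. Origin: centre of its underside.
Not all that is in view belongs to the job. What is shaped like the bottle but pink or yellow is not meant.

How it is judged:
By the outcome, as a careful person would: the job done as asked, in the order asked, and still so for the second after the job is handed in, while the arm keeps its last pose, push and grip.
It also fails if it takes over 51 s, if anything falls off the work surface, if the arm or the gripper's body presses on something with over 40 N, if the wrist force passes 120 N, or if a joint passes its speed limit or range.

### The arm

A 6-joint arm with a two-finger parallel gripper is mounted at the origin on the work surface. World frame = base frame: x ahead of the robot, y to its left, z up, the work surface at z = 0. Lengths are in m, angles in degrees, forces in N, time in s.
With the tool pointing down it reaches from about 0.25 to 0.725 m from the base axis. Payload 9.7 kg.
Tool frame: the origin (TCP) lies between the finger pads; the fingertips stand 17 mm ahead of it and the grasp point (between the pads) lies 2 mm behind it; z points along the fingers, y is the direction in which the jaws open and shut (so a half turn about z gives the same grasp; the last joint's range is limited). The gripper opens to 85 mm and grips with 20 to 120 N. Pads are 22 mm wide; open, the fingers measure 114 mm over their backs; the gripper's body (76 mm by 85 mm) begins 54 mm behind the grasp point. The pads swing forward as they close: fully open they stand 13 mm farther back than shut.
Start: joints at [76.261, 4.979, 10.078, 95.1, 0, 90], TCP at [0.131, 0.534, 0.248] pointing down, gripper open.
Joint ranges: [-179.16, 179.16], [-48.56, 103.87], [-65.8, 70.77], [-126.05, 130.52], [-82.76, 87.17], [-180, 180]. Speed limits (degrees/s): [127.2, 127.2, 147.25, 180, 180, 180].

### API

Orientations are given as [roll, pitch, yaw] about the fixed x, y, z axes, in that order (R = Rz(yaw) Ry(pitch) Rx(roll)).
In Python, from workcell import monitor, cams, order gives the robot as it stands. The module is installed in compiled form; this text tells all that it offers.
- The arm moves only by the shell command python3 -m handwheel 'ROWS' [OPENING] [FORCE]. ROWS is JSON, a list of rows, each a list of 6 numbers: the shift along the tool's x, y, z in m, then the turn, a rotation vector about the tool's x, y, z in degrees. In form: [[tx, ty, tz, wx, wy, wz], ...]. A call has exactly 8 rows; each row shifts and turns the commanded pose from where the row before left it, along the tool's axes as they then stand; what a row does not reach is not made up. A row lasts 1/12 s, in which the tool goes at most 41.7 mm and 7.16 degrees, less where a joint would pass 70% of its speed; a pose out of reach is approached as far as the arm can. A call is refused whole if a number of a shift passes 0.0417 or a number of a turn 7.16, either way. A call with a gripper value outside its range is refused whole. OPENING is the opening, from -1 (shut) to 1 (fully open), set as the call begins (- or left out, the last holds). The fingers move at their own pace and stop on an object; FORCE is the grip in N (left out, the last holds). Time passes only in rows, so rows that do not move let the fingers close, or fill a call up. It gives the time, the measured TCP pose, the force and the opening at its end, in the units of the state.
- monitor.get_obs(): the state, without advancing time (a new reading comes with each control period).
- cams.camera(name): name is "side" or "top"; returns a dict with "img" (384x512x3 uint8, red, green, blue), "depth" (384x512 float32, m along the optical axis (not along the pixel's ray), 0 where there is no reading), "fx", "fy", "cx", "cy" (pixels), "rvec" (rotation vector, rad) and "tvec" (3), from world to camera coordinates, as OpenCV has them. Camera axes: x right, y down, z forward; pixel columns grow to the right and rows downward; lengths in m; the calibration is good to about 2 mm. A picture is of the moment at which its call begins.
- order.job_done(): hands the job in, once; it reports no verdict.
The state is a dict: "time": time; "q": joint angles; "qd": joint speeds; "joint_efforts": joint torques, N m; "ee_pos": TCP position; "tcp_rot": TCP orientation; "wrist_force": force on the tool from outside, world axes, zero at the start; "torque": the same for the moment, N m; "opening": finger opening in m.
Only numpy, scipy, OpenCV 4.12 (cv2) and the standard library are available. Lean on these libraries where they do the work, as an engineer would, in place of code of your own. Each camera call takes 0.05 s, during which the arm holds its last target. There are 200 camera calls.

## Working session

There is one attempt and no reset: what is moved stays moved. The work goes in short steps, Python scripts to look and compute and a shell command to move; the robot and the scene stay as the last step left them, time stands still between calls to the robot, and variables do not carry over. Pictures are saved under pics/ and viewed, about 8 in all and at most 12, crops included, and the job is handed in when it is done.

```bash
mkdir -p pics; cat > h.py <<'E'
import numpy as np, cv2
from workcell import monitor, cams, order
def snap(n,tag):
    c=cams.camera(n); cv2.imwrite(f'pics/{tag}.png',c['img'][:,:,::-1]); np.savez(f'pics/{tag}.npz',**c); return c
def world(c,u,v,d=None):
    R=cv2.Rodrigues(np.array(c['rvec'],float))[0]; t=np.array(c['tvec'],float).ravel()
    if d is None: d=c['depth'][v,u]
    p=np.stack([(u-c['cx'])/c['fx']*d,(v-c['cy'])/c['fy']*d,d],-1)
    return (p-t)@R
def cloud(c):
    v,u=np.mgrid[0:384,0:512]; return world(c,u,v,c['depth'])
E
python3 - <<'E'
from h import *
a=snap('top','t0');b=snap('side','s0')
im=np.hstack([a['img'],b['img']])[:,:,::-1]
print(monitor.get_obs())
E
```

```text
{'time': 0.1, 'q': array([ 7.62612834e+01,  5.00720538e+00,  1.00385961e+01,  9.50981676e+01,
       -2.19823342e-03,  8.99980254e+01]), 'qd': array([-0.00558944,  0.04216463,  0.09693623,  0.08342688,  0.11405891,
       -0.00669414]), 'joint_efforts': array([ 4.27151826e-05, -5.21562016e+01,  4.65651762e+01,  1.60539011e-02,
        1.28613382e-05,  7.04916125e-07]), 'ee_pos': array([0.13058955, 0.53408771, 0.24765751]), 'tcp_rot': array([-1.79933223e+02,  2.19593052e-03,  1.66263261e+02]), 'wrist_force': array([ 0.15766709,  0.06074131, -1.05184373]), 'torque': array([-0.01924375,  0.02173662,  0.0028277 ]), 'opening': 0.08561950707920485}
```

View pics/t0.png

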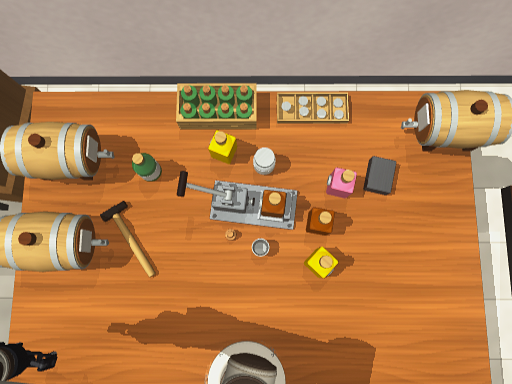

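View pics/s0.png

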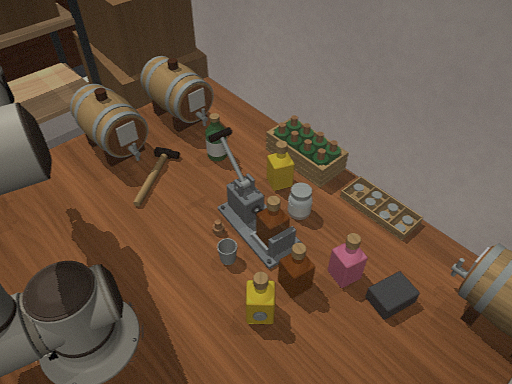

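The top view shows the press at about (255,205), with its lever grip at (182,184). These could be taken for the bottle:
- amber in the nest (274,203)
- amber twin (320,220)
- yellow (222,147) and yellow (322,262)
- pink (342,182)

By the description it is the amber one in the nest, next to the ram. I'll measure it and check it in a close crop.

```bash
python3 - <<'E'
from h import *
T={k:np.load(f'pics/{k}.npz') for k in('t0','s0')}
for k,c in T.items():
    P=cloud(c); im=c['img'].astype(int)
    print(k,'cam',world(c,np.array(0),np.array(0),np.array(0.)))
    # grip: dark pixels high above counter near lever
    dark=(im.max(2)<60)
    roi=np.zeros_like(dark)
    if k=='t0': roi[165:205,170:200]=1
    else: roi[120:145,200:240]=1
    m=dark&roi&(P[...,2]>.19)&(P[...,2]<.26)
    q=P[m]; print('grip',m.sum(),q.mean(0),q.min(0),q.max(0))
    xy=q[:,:2]-q[:,:2].mean(0); w,V=np.linalg.eigh(xy.T@xy); print('grip long axis',V[:,1],np.degrees(np.arctan2(V[1,1],V[0,1])), 'ends', (xy@V[:,1]).min(),(xy@V[:,1]).max())
    # stoppers: pale points between z .17 and .195 
    m=(P[...,2]>.176)&(P[...,2]<.190)&(abs(P[...,1])<.3)&(P[...,0]>.3)&(P[...,0]<.7)
    n,l,s,cc=cv2.connectedComponentsWithStats(m.astype(np.uint8))
    for i in range(1,n):
        if s[i,4]>15: q=P[l==i]; print('high',cc[i],s[i,4],q.mean(0),(q.min(0)+q.max(0))/2,np.ptp(q,axis=0),im[l==i].mean(0))
    # base plate top z~.015 grey
    g=(np.ptp(im,axis=2)<30)&(P[...,2]>.009)&(P[...,2]<.021)&(abs(P[...,1])<.3)&(P[...,0]>.3)&(P[...,0]<.7)
    n,l,s,cc=cv2.connectedComponentsWithStats(cv2.morphologyEx(g.astype(np.uint8),cv2.MORPH_CLOSE,np.ones((9,9))))
    i=1+s[1:,4].argmax(); q=P[(l==i)&g][:,:2].astype(np.float32); r=cv2.minAreaRect(q); print('plate',r,cv2.boxPoints(r).tolist())
    hs=(abs(P[...,2]-.105)<.006)&(np.ptp(im,axis=2)<30)&(abs(P[...,1])<.3)&(P[...,0]>.3)&(P[...,0]<.7)
c=T['t0']; a=cv2.resize(c['img'][165:245,165:345],None,fx=4,fy=4,interpolation=2)
c=T['s0']; b=cv2.resize(c['img'][110:300,195:330],None,fx=2,fy=2,interpolation=2)
o=np.zeros((600,800,3),np.uint8); o[:320,:720]=a[:320,:720]
cv2.imwrite('pics/crop_t.png',a[:,:,::-1]); 
E
```

```text
t0 cam [ 0.33479598 -0.02723127  1.38834057]
grip 181 [0.57211078 0.17514429 0.23715288] [0.53878757 0.16258083 0.22141216] [0.60698342 0.18870272 0.24463392]
grip long axis [-0.99160008  0.12934176] 172.56844320026232 ends -0.034835966598010276 0.03395869290174334
high [205.89655172 189.82758621] 29 [0.56393764 0.11467434 0.18301996] [0.5649746  0.11579165 0.18240976] [0.01347472 0.02450092 0.01276087] [153.5862069  148.75862069 137.96551724]
high [274.41880342 198.35897436] 117 [ 0.53883961 -0.08288997  0.18343735] [ 0.53855552 -0.0831958   0.18328244] [0.03269497 0.03187729 0.00942085] [221.62393162 180.11965812 102.28205128]
plate ((0.5477738380432129, -0.02149803936481476), (0.2739379405975342, 0.12944439053535461), 82.74881744384766) [[0.46628111600875854, -0.1492023766040802], [0.5946902632713318, -0.16554078459739685], [0.6292665600776672, 0.10620629787445068], [0.500857412815094, 0.12254470586776733]]
s0 cam [-0.01733097 -0.62311946  1.03655221]
grip 169 [0.56874379 0.17098571 0.23365425] [0.53750332 0.15881138 0.21636047] [0.60665258 0.18661835 0.24173543]
grip long axis [-0.98815219  0.15347722] 171.17150938378612 ends -0.038228101953085604 0.0314781891924216
high [232.02702703 158.62162162] 37 [0.56378884 0.1132224  0.18248933] [0.56404975 0.11225482 0.18253707] [0.01340457 0.03293268 0.01277231] [115.13513514 117.40540541 113.02702703]
high [273.62809917 200.80165289] 121 [ 0.53940417 -0.08623693  0.18246916] [ 0.54158452 -0.08633669  0.18126209] [0.03576142 0.03475089 0.01036969] [136.89256198 111.96694215  76.09090909]
plate ((0.5298070311546326, -0.020906612277030945), (0.27592265605926514, 0.09481457620859146), 83.24842071533203) [[0.4665091335773468, -0.15233778953552246], [0.5606662034988403, -0.1634846329689026], [0.5931049585342407, 0.11052456498146057], [0.4989478588104248, 0.1216714084148407]]
```

View pics/crop_t.png

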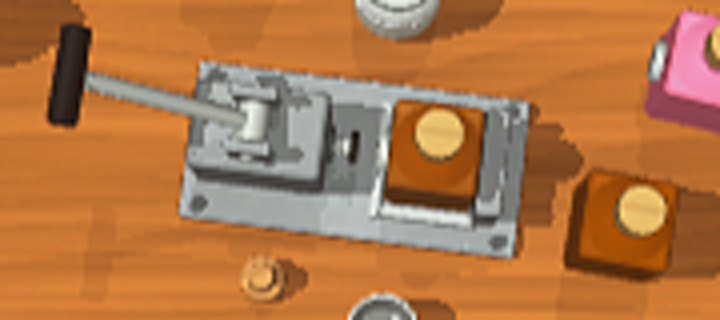

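The crop shows a badge press whose ram points at the amber bottle in the nest, at crop (437,133). The twin at (640,210) has no badge and stands outside the press. Plate, stopper and grip measurements agree: press origin is about (0.540,-0.0835), its y axis about (0.126,0.992), and the grip about (0.573,0.177,0.228). I'm moving to above the grip.

```bash
python3 -m handwheel '[[0,0,-0.026,0,0,-6.5],[0,0,-0.026,0,0,0],[-0.0302,-0.0187,0,0,0,0],[-0.0302,-0.0187,0,0,0,0],[-0.0302,-0.0187,0,0,0,0],[-0.0302,-0.0187,0,0,0,0],[-0.0302,-0.0187,0,0,0,0],[-0.0302,-0.0187,0,0,0,0]]' -1 60
python3 -m handwheel '[[-0.0302,-0.0187,0,0,0,0],[-0.0302,-0.0187,0,0,0,0],[-0.0302,-0.0187,0,0,0,0],[-0.0302,-0.0187,0,0,0,0],[-0.0302,-0.0187,0,0,0,0],[-0.0302,-0.0187,0,0,0,0],[-0.0302,-0.0187,0,0,0,0],[-0.0302,-0.0187,0,0,0,0]]'
python3 -m handwheel '[[-0.0302,-0.0187,0,0,0,0],[-0.0302,-0.0187,0,0,0,0],[0,0,0,0,0,0],[0,0,0,0,0,0],[0,0,0,0,0,0],[0,0,0,0,0,0],[0,0,0,0,0,0],[0,0,0,0,0,0]]'
python3 - <<'E'
from h import *
o=monitor.get_obs(); e=o['ee_pos']; print(o)
org=np.array([.5399,-.0835]);Y=np.array([.126,.992]);X=np.array([.992,-.126])
d=e[:2]-org; print('press coords',d@X,d@Y,e[2])
c=snap('top','t1'); s=snap('side','s1'); P=cloud(c)
m=(P[...,2]>.05)&(P[...,2]<.2)&(P[...,1]>.22)&(P[...,1]<.42)&(P[...,0]>.45)&(P[...,0]<.75)
q=P[m]; print('round bottle?',m.sum(),np.median(q,0),q.min(0),q.max(0))
a=cv2.resize(c['img'][120:240,120:320],None,fx=2,fy=2);b=cv2.resize(s['img'][80:300,150:350],None,fx=2,fy=2)
o=np.zeros((440,800,3),np.uint8);o[:240,:400]=a;o[:440,400:]=b;cv2.imwrite('pics/v1.png',o[:,:,::-1])
E
```

```text
time: 0.77
ee_pos: [0.2972, 0.3988, 0.3001]
tcp_rot: [-180.0, -0.0, 172.8]
wrist_force: [0.6, 1.6, -0.5]
opening: -0.0002
time: 1.43
ee_pos: [0.5182, 0.2198, 0.2999]
tcp_rot: [-180.0, -0.0, 172.8]
wrist_force: [0.2, 0.6, 0.3]
opening: -0.0
time: 2.1
ee_pos: [0.5716, 0.1774, 0.3008]
tcp_rot: [180.0, 0.0, 172.8]
wrist_force: [0.4, -0.3, -0.3]
opening: 0.0003
{'time': 2.1, 'q': array([1.72378930e+01, 1.35932190e+01, 2.57709701e+01, 1.02143305e+02,
       1.91659953e-03, 2.43963411e+01]), 'qd': array([-0.09742018,  0.18172459,  0.03544844,  0.05684623, -0.13773463,
       -0.03241551]), 'joint_efforts': array([-1.84071888e-01, -5.98914778e+01,  4.51275516e+01, -1.18698174e-02,
       -3.84863728e-03,  4.61284508e-03]), 'ee_pos': array([0.57160809, 0.17736599, 0.30075864]), 'tcp_rot': array([1.79984027e+02, 3.05788817e-02, 1.72841548e+02]), 'wrist_force': array([ 0.43508568, -0.34397382, -0.34344369]), 'torque': array([ 0.01498267, -0.00726084, -0.0370368 ]), 'opening': 0.0003337570727716089}
press coords -0.0014146902890021379 0.2627742854818999 0.30075864016087195
  return _methods._mean(a, axis=axis, dtype=dtype,
  ret = um.true_divide(
Traceback (most recent call last):
ValueError: zero-size array to reduction operation minimum which has no identity
```

```bash
python3 - <<'E'
from h import *
c=np.load('pics/t0.npz');s=np.load('pics/s1.npz');P=cloud(c)
q=P[148:182,130:164].reshape(-1,3); q=q[(q[:,2]>.05)&(q[:,2]<.2)]; print('round bottle',len(q),np.median(q,0),q.min(0),q.max(0))
cv2.imwrite('pics/v1.png',cv2.resize(s['img'][60:310,150:400],None,fx=2,fy=2)[:,:,::-1])
E
```

```text
round bottle 543 [0.65028952 0.31059653 0.11772288] [0.62453182 0.28555311 0.05010915] [0.69544278 0.35587992 0.17604804]
```

View pics/v1.png

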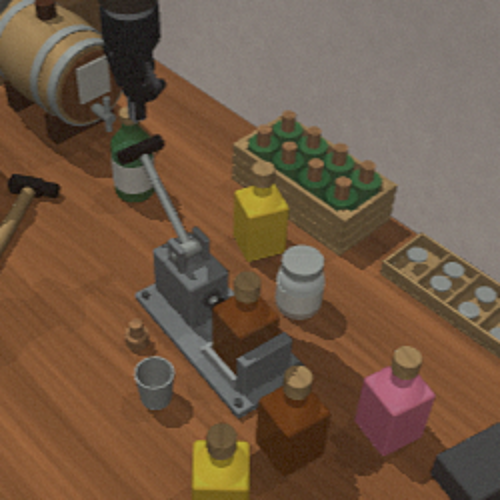

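The side view shows the shut fingertips (265,110 in the crop) over the lever grip (140,148). The round bottle is well clear. Next I descend and swing the lever along its arc.

```bash
python3 -m handwheel '[[0,0,0.014,0,0,0],[0,0,0.014,0,0,0],[0,0,0.012,0,0,0],[0,0,0.003,0,0,0],[0,0.0042,0.0055,0,0,0],[0,0.0042,0.0055,0,0,0],[0,0.0038,0.0059,0,0,0],[0,0.0038,0.0059,0,0,0]]'
python3 -m handwheel '[[0,0.0032,0.0062,0,0,0],[0,0.0032,0.0062,0,0,0],[0,0.0027,0.0064,0,0,0],[0,0.0027,0.0064,0,0,0],[0,0.002,0.0066,0,0,0],[0,0.002,0.0066,0,0,0],[0,0.0015,0.0068,0,0,0],[0,0.0015,0.0068,0,0,0]]'
python3 -m handwheel '[[0,0.0009,0.0069,0,0,0],[0,0.0009,0.0069,0,0,0],[0,0.0003,0.0069,0,0,0],[0,-0.0003,0.0069,0,0,0],[0,-0.0009,0.0069,0,0,0],[0,-0.0009,0.0069,0,0,0],[0,-0.0009,0.006,0,0,0],[0,0,0.003,0,0,0]]'
python3 -c "
from h import *
o=monitor.get_obs();print(o['ee_pos'],o['wrist_force']);d=o['ee_pos'][:2]-[.5399,-.0835];print(d@[.992,-.126],d@[.126,.992])"
```

```text
time: 2.87
ee_pos: [0.5743, 0.1937, 0.235]
tcp_rot: [179.9, 0.0, 172.8]
wrist_force: [-2.5, 3.7, 6.5]
opening: -0.0
time: 3.53
ee_pos: [0.5773, 0.2128, 0.1833]
tcp_rot: [179.8, 0.1, 172.8]
wrist_force: [0.8, 4.9, 5.8]
opening: -0.0
time: 4.2
ee_pos: [0.5773, 0.2115, 0.1325]
tcp_rot: [179.9, 0.1, 172.8]
wrist_force: [0.6, 3.0, 6.3]
opening: -0.0001
[0.57734314 0.21154181 0.13254835] [0.64013804 3.00171323 6.3049504 ]
-3.167348975512939e-05 0.2973993133624432
```

```bash
python3 -m handwheel '[[0,-0.0003,0.003,0,0,0],[0,-0.0003,0.003,0,0,0],[0,0,0.002,0,0,0],[0,0,0.002,0,0,0],[0,0,0,0,0,0],[0,0,0,0,0,0],[0,0,0,0,0,0],[0,0,0,0,0,0]]'
python3 - <<'E'
from h import *
c=snap('top','t2'); s=snap('side','s2')
cv2.imwrite('pics/v2.png',cv2.resize(s['img'][80:280,150:330],None,fx=3,fy=3)[:,:,::-1])
print(monitor.get_obs()['wrist_force'])
E
```

```text
time: 4.87
ee_pos: [0.5773, 0.211, 0.125]
tcp_rot: [179.8, 0.2, 172.8]
wrist_force: [-4.7, 1.3, 17.1]
opening: 0.0004
[-4.12201543  2.15114249 17.54828892]
```

View pics/v2.png

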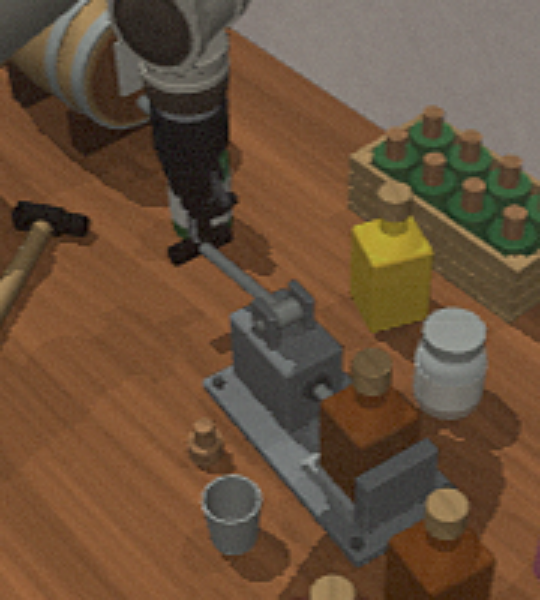

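The lever is at its stop: TCP z 0.125 is exactly the predicted value, and the force jumped from 6 to 17 N. I'll ride it back up along the arc.

```bash
python3 -m handwheel '[[0,0.001,-0.008,0,0,0],[0,0.0015,-0.0139,0,0,0],[0,0.0006,-0.0139,0,0,0],[0,-0.0006,-0.0139,0,0,0],[0,-0.0018,-0.0139,0,0,0],[0,-0.0031,-0.0136,0,0,0],[0,-0.0041,-0.0133,0,0,0],[0,-0.0054,-0.0129,0,0,0]]'
python3 -m handwheel '[[0,-0.0064,-0.0124,0,0,0],[0,-0.0075,-0.0118,0,0,0],[0,-0.0085,-0.011,0,0,0],[0,0,-0.01,0,0,0],[0,0,-0.015,0,0,0],[0,0,-0.02,0,0,0],[0,0,-0.015,0,0,0],[0,0,0,0,0,0]]'
python3 -c "
from h import *
o=monitor.get_obs();e=o['ee_pos'];print(e,o['wrist_force']);d=e[:2]-[.5399,-.0835];print(d@[.992,-.126],d@[.126,.992])
s=snap('side','s3');P=cloud(s);im=s['img'].astype(int)
m=(im.max(2)<60)&(abs(P[...,2]-.228)<.02)&(abs(P[...,1]-.175)<.03)&(abs(P[...,0]-.572)<.05);q=P[m];print('grip',len(q),q.mean(0))
m=(abs(P[...,2]-.183)<.008)&(abs(P[...,1]+.085)<.03)&(abs(P[...,0]-.54)<.03);q=P[m];print('stopper',len(q),(q.min(0)+q.max(0))/2,q.mean(0))
cv2.imwrite('pics/v3.png',cv2.resize(s['img'][80:280,150:330],None,fx=3,fy=3)[:,:,::-1])
"
```

```text
time: 5.63
ee_pos: [0.5751, 0.1979, 0.2263]
tcp_rot: [-180.0, 0.0, 172.8]
wrist_force: [-0.3, -1.3, 1.4]
opening: -0.0001
time: 6.3
ee_pos: [0.5725, 0.1752, 0.324]
tcp_rot: [179.9, 0.2, 172.7]
wrist_force: [-0.6, 0.5, 0.6]
opening: -0.0
[0.57250724 0.17518843 0.32399498] [-0.59734139  0.52949329  0.60209737]
-0.00024836076557930285 0.26072743310396346
grip 169 [0.56881116 0.17107792 0.23356285]
stopper 122 [ 0.53962619 -0.08655787  0.18128961] [ 0.53920808 -0.08791887  0.18250906]
```

View pics/v3.png

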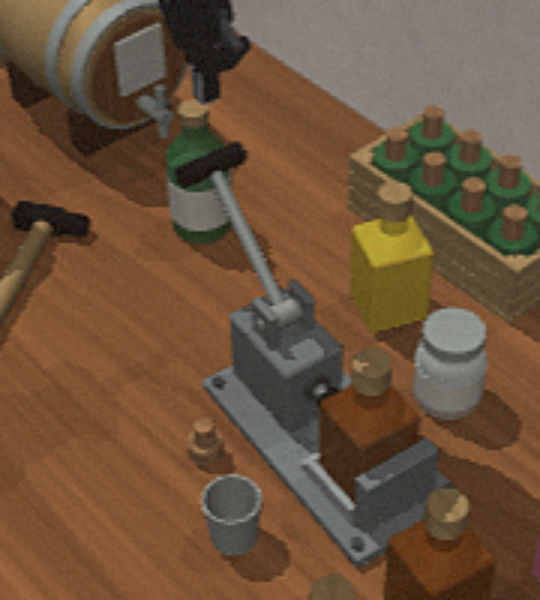

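The lever is back at rest, with the grip where it was first measured. The bottle stands against the back stop, having moved about 1 mm. Next I go over the stopper with the jaws opened to about 60 mm.

```bash
python3 -m handwheel '[[0,-0.0328,0,0,0,0],[0,-0.0328,0,0,0,0],[0,-0.0328,0,0,0,0],[0,-0.0328,0,0,0,0],[0,-0.0328,0,0,0,0],[0,-0.0328,0,0,0,0],[0,-0.0328,0,0,0,0],[0,-0.0325,0,0,0,0]]' 0.4 60
python3 -m handwheel '[[0,0,0.025,0,0,0],[0,0,0.025,0,0,0],[0,0,0.025,0,0,0],[0,0,0.01,0,0,0],[0,0,0,0,0,0],[0,0,0,0,0,0],[0,0,0,0,0,0],[0,0,0,0,0,0]]'
python3 -c "
from h import *
s=snap('side','s4');P=cloud(s)
o=monitor.get_obs();print(o['ee_pos'],o['opening'],o['wrist_force'])
cv2.imwrite('pics/v4.png',cv2.resize(s['img'][110:270,190:340],None,fx=3.5,fy=3.5)[:,:,::-1])
"
```

```text
time: 7.02
ee_pos: [0.5383, -0.0861, 0.3195]
tcp_rot: [180.0, -0.1, 172.8]
wrist_force: [0.7, 0.7, -0.4]
opening: 0.0595
time: 7.68
ee_pos: [0.5397, -0.0844, 0.2373]
tcp_rot: [-180.0, 0.1, 172.8]
wrist_force: [0.2, 0.3, 0.6]
opening: 0.0598
[ 0.53965381 -0.08438869  0.2370982 ] 0.05967373538776008 [-0.32030194 -0.34205738  0.39033863]
```

View pics/v4.png

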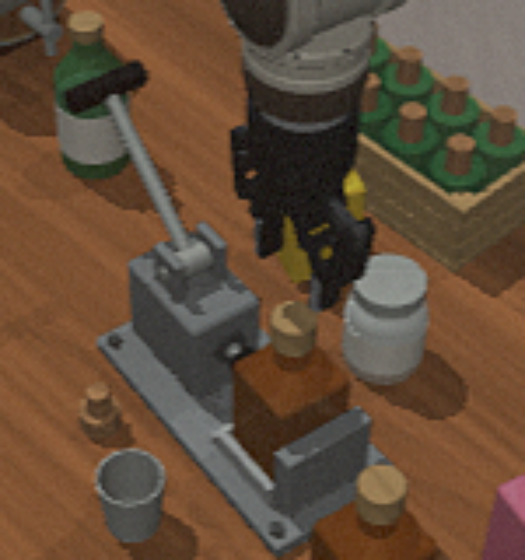

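The side view shows the open jaws centred above the stopper at crop (293,325). I'll go down and grip.

```bash
python3 -m handwheel '[[0,0,0.015,0,0,0],[0,0,0.015,0,0,0],[0,0,0.015,0,0,0],[0,0,0.015,0,0,0],[0,0,0.009,0,0,0],[0,0,0,0,0,0],[0,0,0,0,0,0],[0,0,0,0,0,0]]'
python3 -m handwheel '[[0,0,0,0,0,0],[0,0,0,0,0,0],[0,0,0,0,0,0],[0,0,0,0,0,0],[0,0,0,0,0,0],[0,0,0,0,0,0],[0,0,0,0,0,0],[0,0,0,0,0,0]]' -1 60
```

```text
time: 8.4
ee_pos: [0.5396, -0.0845, 0.1679]
tcp_rot: [-180.0, 0.1, 172.8]
wrist_force: [-0.2, 0.2, 0.4]
opening: 0.0598
time: 9.07
ee_pos: [0.5396, -0.0843, 0.1678]
tcp_rot: [180.0, 0.1, 172.8]
wrist_force: [-0.2, 0.9, 6.7]
opening: 0.0349
```

Gripped: opening 35 mm against a 36 mm stopper, with small side forces. I'll lift it 105 mm straight up, gently at the start and end.

```bash
python3 -m handwheel '[[0,0,-0.001,0,0,0],[0,0,-0.001,0,0,0],[0,0,-0.002,0,0,0],[0,0,-0.003,0,0,0],[0,0,-0.004,0,0,0],[0,0,-0.005,0,0,0],[0,0,-0.005,0,0,0],[0,0,-0.005,0,0,0]]'
python3 -m handwheel '[[0,0,-0.006,0,0,0],[0,0,-0.006,0,0,0],[0,0,-0.006,0,0,0],[0,0,-0.006,0,0,0],[0,0,-0.006,0,0,0],[0,0,-0.006,0,0,0],[0,0,-0.006,0,0,0],[0,0,-0.006,0,0,0]]'
python3 -m handwheel '[[0,0,-0.006,0,0,0],[0,0,-0.006,0,0,0],[0,0,-0.006,0,0,0],[0,0,-0.005,0,0,0],[0,0,-0.004,0,0,0],[0,0,-0.003,0,0,0],[0,0,-0.001,0,0,0],[0,0,0,0,0,0]]'
python3 -m handwheel '[[0,0,0,0,0,0],[0,0,0,0,0,0],[0,0,0,0,0,0],[0,0,0,0,0,0],[0,0,0,0,0,0],[0,0,0,0,0,0],[0,0,0,0,0,0],[0,0,0,0,0,0]]'
python3 -c "
from h import *
s=snap('side','s5');o=monitor.get_obs();print(o['ee_pos'],o['tcp_rot'],o['opening'],o['wrist_force'],np.abs(o['qd']).max())
P=cloud(s);im=s['img'].astype(int)
m=(im[...,0]>im[...,2]*1.8)&(abs(P[...,0]-.54)<.06)&(abs(P[...,1]+.085)<.06)&(P[...,2]>.09)&(P[...,2]<.3);q=P[m];print('amber',len(q),np.percentile(q,[.5,99.5],axis=0))
cv2.imwrite('pics/v5.png',cv2.resize(s['img'][90:290,190:370],None,fx=3,fy=3)[:,:,::-1])
"
```

```text
time: 9.73
ee_pos: [0.5392, -0.0845, 0.1933]
tcp_rot: [-180.0, 0.0, 172.8]
wrist_force: [0.1, 0.7, -5.1]
opening: 0.0347
time: 10.4
ee_pos: [0.5391, -0.0845, 0.2413]
tcp_rot: [-180.0, 0.0, 172.8]
wrist_force: [-0.9, 0.7, -4.5]
opening: 0.0344
time: 11.07
ee_pos: [0.5392, -0.0845, 0.2719]
tcp_rot: [-180.0, 0.0, 172.8]
wrist_force: [0.4, 0.2, -4.7]
opening: 0.0347
time: 11.73
ee_pos: [0.5391, -0.0844, 0.2717]
tcp_rot: [-180.0, -0.0, 172.8]
wrist_force: [0.4, -0.1, -4.3]
opening: 0.0344
[ 0.53911406 -0.08444317  0.27166141] [ 1.79998985e+02 -2.19874297e-03  1.72759991e+02] 0.03482236457839703 [ 0.21142162 -1.12517003 -4.78458663] 0.08132399262678965
amber 1287 [[ 0.50211713 -0.12380844  0.12546833]
 [ 0.56847377 -0.05176649  0.28833724]]
```

View pics/v5.png

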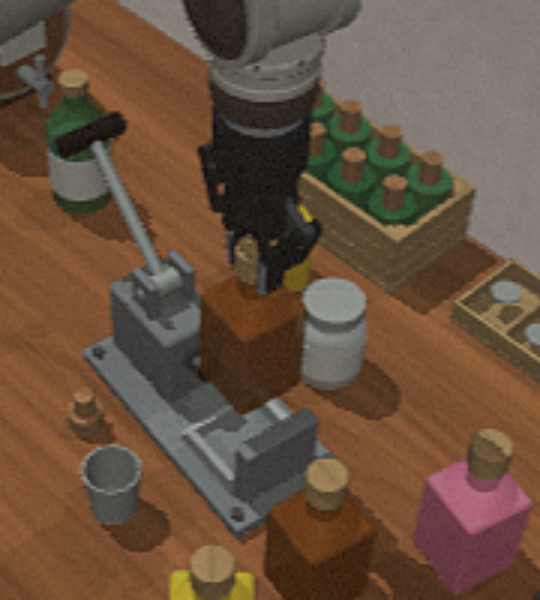

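The bottle hangs upright, with its bottom at about 0.119 m. I'll take one look from above at the badge's edge and at the bystanders.

```bash
python3 -c "
from h import *
a=np.load('pics/t0.npz');c=snap('top','t5')
s0=np.load('pics/s0.npz');s5=np.load('pics/s5.npz')
o=np.hstack([cv2.resize(c['img'][170:250,200:300],None,fx=4,fy=4,interpolation=2),cv2.resize(a['img'][170:250,200:300],None,fx=4,fy=4,interpolation=2)])
cv2.imwrite('pics/v6.png',o[:,:,::-1])
for n,(r0,r1,c0,c1) in dict(twin=(245,295,280,318),jar=(180,222,285,316),measure=(236,268,215,240),spare=(218,236,210,226),mallet=(145,210,130,182),tin=(270,318,362,422),yellow=(270,328,243,278)).items():
  d=np.abs(s0['img'][r0:r1,c0:c1].astype(int)-s5['img'][r0:r1,c0:c1]).max(2); print(n,np.median(d),(d>40).mean().round(3))
"
```

```text
twin 6.0 0.021
jar 5.0 0.096
measure 5.0 0.0
spare 4.0 0.0
mallet 5.0 0.0
tin 6.0 0.04
yellow 5.0 0.0
```

View pics/v6.png

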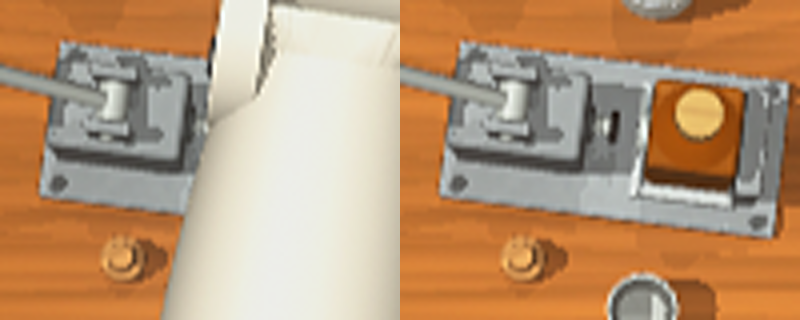

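The arm hides the badge from above. The lever is at rest and the bystanders are unchanged: the jar and tin differences are small and look like shadow or overlap. Handing in.

```bash
python3 -c "
from h import *
print(order.job_done())"
```

```text
the job is handed in; nothing more can be done
None
```

I pressed the badge and lifted the bottle, and handed the job in at about 12 s while still holding it. I could not see the badge itself after the press.

- **Press:** I pushed the lever down its arc with shut fingers. At the end the TCP was at z 0.125 m, the height predicted for the stop, and the force rose from 6 to 17 N. The lever came back up, and its grip measured where it was at the start.
- **Bottle:** I gripped it by the stopper, with the jaws at 35 mm, and lifted it straight up. Its bottom is about 0.119 m above the counter, worked out from the arm's travel. The tool is vertical and the joints are still (under 0.1 degrees/s).
- **Badge:** the arm and the camera angle hid it, so that it is fully on rests only on the full stroke to the stop.
- **Bystanders:** the twin, measure, spare, mallet and near yellow bottle look unchanged between the first and last side pictures. The jar (about 10% of pixels) and the tin (4%) differed slightly. I put that down to shadow and the gripper overlapping the view, and did not measure their positions again. I did not run this check on the round bottle or the pink one, but both stand upright in the last picture.

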